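# Open a kit carton and pour in the ball knobs

### The job

Swing both top flaps of the cardboard carton outward, well past upright, so that the hand wheel inside is exposed. Then tip the cup over the open carton so that all six ball knobs pour in, and stand the empty cup upright on the bench beside the carton. Leave the flaps open, and do not disturb the oil bottle, the tape roll or the screwdriver.

Things in the scene. Friction and masses are not known exactly. Their poses are not given: they have to be found in the camera images.
- carton: Brown cardboard carton fixed to the bench, 180 (its x) x 200 (y) x 100 mm high, walls 4 mm; origin centre of its underside, z up. A hand wheel (124 mm across, 30 mm high) lies inside. Two top flaps, each 176 (x) x 72 x 4 mm, are hinged on its +y and -y walls at y = +/-100, z = 102 mm; shut, they leave a 56 mm gap between their free edges. The x ends' short flaps are folded down outside.
- flap_left (a joint): Angle (rad) of the flap hinged on the carton's +y wall: 0 = lying shut, 1.57 = upright, stop at 2.3 = leaning outward and back. Starts partly raised; its stiff hinge stays where it is left.
- flap_right (a joint): The same for the flap hinged on the carton's -y wall.
- flap_left_edge (a point): Middle of the free edge of the left flap (72 mm from its hinge).
- flap_right_edge (a point): Middle of the free edge of the right flap (72 mm from its hinge).
- cup: Plain grey plastic round cup, open at the top, 85 mm high, outer diameter 60 mm at the foot and 72 mm at the rim (67 mm at 50 mm height), wall 3 mm; with its load about 0.2 kg. Origin: centre of its underside, z towards the mouth. It stands on the bench on the other side from the carton.
- cup_mouth (a point): Centre of the cup's mouth, 85 mm above its origin along the cup's z.
- knob1: Smooth black plastic ball knob, a 22 mm ball with a short 12 mm wide neck, 23.5 mm high in all; origin at the bottom of the ball, z along the neck. One of six alike, starting loose inside the cup (filled to about 50 mm).
- knob2: Smooth black plastic ball knob, a 22 mm ball with a short 12 mm wide neck, 23.5 mm high in all; origin at the bottom of the ball, z along the neck. One of six alike, starting loose inside the cup (filled to about 50 mm).
- knob3: Smooth black plastic ball knob, a 22 mm ball with a short 12 mm wide neck, 23.5 mm high in all; origin at the bottom of the ball, z along the neck. One of six alike, starting loose inside the cup (filled to about 50 mm).
- knob4: Smooth black plastic ball knob, a 22 mm ball with a short 12 mm wide neck, 23.5 mm high in all; origin at the bottom of the ball, z along the neck. One of six alike, starting loose inside the cup (filled to about 50 mm).
- knob5: Smooth black plastic ball knob, a 22 mm ball with a short 12 mm wide neck, 23.5 mm high in all; origin at the bottom of the ball, z along the neck. One of six alike, starting loose inside the cup (filled to about 50 mm).
- knob6: Smooth black plastic ball knob, a 22 mm ball with a short 12 mm wide neck, 23.5 mm high in all; origin at the bottom of the ball, z along the neck. One of six alike, starting loose inside the cup (filled to about 50 mm).
- oil_bottle: Bystander: closed white bottle, 52 mm diameter, 95 mm high, standing; origin centre of underside.
- tape_roll: Bystander: roll of tape, 100 mm outer diameter, 45 mm high, lying flat; origin centre of underside.
- screwdriver: Bystander: screwdriver 190 mm long lying along its x; origin near its middle, underside.
Mind the look-alikes: they are no part of the job. What is shaped like the cup but yellow is not meant.

How it is judged (in metres and radians):
On the way, in this order (a step that is already met when the one before it is completed fails the run):
1. both flaps swung open past upright (value of joint each of flap_left, flap_right above 1.75 rad), for 0.2 s.
2. the cup tipped over with its mouth above the open carton (all of step 1 and angle between cup's own z axis and vertical above 1.2 rad and x of cup_mouth in the frame of carton between -0.09 and 0.09 m and y of cup_mouth in the frame of carton between -0.1 and 0.1 m and z of cup_mouth in the frame of carton below 0.4 m), for 0.2 s.
At the end, for the whole second after the job is handed in: Both flaps are open beyond 1.75 rad (10 degrees past upright), all six knobs lie inside the carton (within its walls and below its rim), and the cup stands at rest upright (within 0.15 rad) on the bench, more than 160 mm from the carton's centre (all of step 1 and x of knob1 in the frame of carton between -0.09 and 0.09 m and y of knob1 in the frame of carton between -0.1 and 0.1 m and z of each of knob1, knob2, knob3, knob4, knob5, knob6 in the frame of carton below 0.095 m and x of knob2 in the frame of carton between -0.09 and 0.09 m and y of knob2 in the frame of carton between -0.1 and 0.1 m and x of knob3 in the frame of carton between -0.09 and 0.09 m and y of knob3 in the frame of carton between -0.1 and 0.1 m and x of knob4 in the frame of carton between -0.09 and 0.09 m and y of knob4 in the frame of carton between -0.1 and 0.1 m and x of knob5 in the frame of carton between -0.09 and 0.09 m and y of knob5 in the frame of carton between -0.1 and 0.1 m and x of knob6 in the frame of carton between -0.09 and 0.09 m and y of knob6 in the frame of carton between -0.1 and 0.1 m and angle between cup's own z axis and vertical below 0.15 rad and height (world z) of cup below 0.01 m and horizontal distance between cup and carton above 0.16 m and linear speed of cup below 0.03 m/s); the robot touches nothing.
It fails at once if the oil bottle is disturbed (moved more than 30 mm) (distance of oil_bottle from where it was at the start of the episode above 0.03 m).
It fails at once if the tape roll is disturbed (moved more than 30 mm) (distance of tape_roll from where it was at the start of the episode above 0.03 m).
It fails at once if the screwdriver is disturbed (moved more than 30 mm) (distance of screwdriver from where it was at the start of the episode above 0.03 m).
It also fails if it takes over 72 s, if anything falls off the work surface, if the arm or the gripper's body presses on something with over 40 N, if the wrist force passes 120 N, or if a joint passes its speed limit or range.

### The arm

A 6-joint arm with a two-finger parallel gripper is mounted at the origin on the work surface. World frame = base frame: x ahead of the robot, y to its left, z up, the work surface at z = 0. Lengths are in mm, angles in rad, forces in N, time in s.
With the tool pointing down it reaches from about 325 to 900 mm from the base axis. Payload 3.5 kg.
Tool frame: the origin (TCP) lies at the very end of the fingers, on their centre line; the grasp point (between the pads) lies 19 mm behind it; z points along the fingers, y is the line along which they close (so a half turn about z gives the same grasp; the last joint's range is limited). The gripper opens to 85 mm and grips with 20 to 120 N. Pads are 22 mm wide; open, the fingers measure 114 mm over their backs; the gripper's body (76 mm by 85 mm) begins 54 mm behind the grasp point. The pads swing forward as they close: fully open they stand 13 mm farther back than shut.
Start: joints at [-1.441, 0.276, -0.026, 1.268, 0, 1.467], TCP at [144.177, -608.14, 231.313] pointing down, gripper open.
Joint ranges: [-3.12, 3.12], [-0.85, 1.88], [-1.08, 1.24], [-1.95, 2.15], [-1.57, 1.53], [-3.14, 3.14]. Speed limits (rad/s): [2.57, 2.57, 3.14, 3.14, 3.14, 3.14].

### API

Orientations are given as a rotation vector (axis times angle).
In Python, from workcell import bot gives the robot as it stands.
- The arm moves only by the shell command python3 -m handwheel 'ROWS' [OPENING] [FORCE]. ROWS is JSON, a list of rows, each a list of 2 entries, a list of its own where there are three numbers: the shift along the tool's x, y, z in units of 300 mm (1.0 is 300 mm), then the turn, a rotation vector about the tool's x, y, z in units of 360 degrees (1.0 is 360 degrees). A call has 1 to 12 rows; each row is the pose to reach, as a shift and turn from the pose commanded when the call began, along the tool's axes at that moment, turning the shorter way round; what a row does not reach only later rows make up. A row lasts 1/8 s, in which the tool goes at most 62.5 mm and 10.7 degrees, less where a joint would pass 70% of its speed; a pose out of reach is approached as far as the arm can. A call with a number of a shift or a turn outside -1 to 1 is refused whole. A call with a gripper value outside its range is refused whole. OPENING is the opening, from -1 (shut) to 1 (fully open), set as the call begins (- or left out, the last holds). The fingers move at their own pace and stop on an object; FORCE is the grip in N (left out, the last holds). Time passes only in rows, so rows that repeat a pose let the fingers close. It gives the time, the measured TCP pose, the force, the opening and the grip force at its end, in the units of the state.
- bot.get_obs(): the state, without advancing time (a new reading comes with each control period).
- bot.grab_frame(name): name is "scene" or "side" or "wrist"; returns the picture (384x512x3 uint8, red, green, blue); there is no depth.
- bot.calibration(name): a dict with "intrinsics" (3x3 intrinsics, pixels), "xyz" and "rotation" of the camera in the world; the wrist camera has in their place "mount" (4x4, takes a point from camera to tool coordinates, whose origin is the TCP and whose axes are the flange's). Camera axes: x right, y up, looking along -z (the intrinsics and any distortion apply to the point x, -y, -z); pixel columns grow to the right and rows downward; lengths in mm; the calibration is good to about 2 mm. The wrist camera is an equidistant fisheye: a pixel r from the principal point sees the ray r / f radians off the axis. A picture is of the moment at which its call begins: read the wrist's pose just before it. calibration takes no time and is no camera call.
- bot.sign_off(): hands the job in; it is judged then, once.
The state is a dict: "t": time; "joint_positions": joint angles; "qvel": joint speeds; "joint_torque": joint torques, N m; "position": TCP position; "eef_rot": TCP orientation; "contact_force": force on the tool from outside, world axes, zero at the start; "wrist_torque": the same for the moment, N m; "opening": opening from 0.0 (shut) to 1.0 (fully open); "grip_force": force on a finger pad.
Only numpy, scipy, OpenCV 4.12 (cv2) and the standard library are available. Lean on these libraries where they do the work, as an engineer would, in place of code of your own. Each camera call takes 0.05 s, during which the arm holds its last target. There are 200 camera calls.

## Working session

There is one attempt and no reset: what is moved stays moved. The work goes in short steps, Python scripts to look and compute and a shell command to move; the robot and the scene stay as the last step left them, time stands still between calls to the robot, and variables do not carry over. Pictures are saved under pics/ and viewed, at most 10 in all, crops included, and the job is handed in when it is done.

```bash
ls; mkdir -p pics; python3 - <<'E'
from workcell import bot
import cv2, numpy as np
o=bot.get_obs();print(o)
for n in("scene","side"):
    c=bot.calibration(n);print(n,c)
    cv2.imwrite(f"pics/{n}0.png",cv2.resize(bot.grab_frame(n)[:,:,::-1],(768,576)))
    cv2.imwrite(f"pics/raw_{n}0.png",bot.grab_frame(n)[:,:,::-1])
print(bot.calibration("wrist"))
E
```

```text
pics
{'t': 0.0, 'joint_positions': array([-1.44141318e+00,  2.77153847e-01, -2.78893091e-02,  1.26796901e+00,
       -1.26313539e-06,  1.46737659e+00]), 'qvel': array([ 0.00024404, -0.00095742,  0.00090687, -0.00044677, -0.00316811,
       -0.0005833 ]), 'joint_torque': array([-1.83992532e-03, -4.45512235e+01,  2.95200795e+01,  1.65139855e-02,
       -9.76538445e-05, -1.08459793e-05]), 'position': array([ 144.06926959, -607.3783796 ,  230.14275934]), 'eef_rot': array([-3.11813284e+00, -3.64603352e-01,  4.71340405e-05]), 'contact_force': array([-0.28922081,  0.23340106, -0.19852062]), 'wrist_torque': array([-0.05609325, -0.01637172, -0.04589341]), 'grip_force': 0.0, 'opening': 0.9981731475279177}
scene {'intrinsics': array([[482.44531368,   0.        , 258.18236447],
       [  0.        , 482.44531368, 189.50902873],
       [  0.        ,   0.        ,   1.        ]]), 'xyz': array([ 927.55166462,  551.57976046, 1217.67413372]), 'rotation': array([0.16748615, 0.67611415, 2.55172238])}
side {'intrinsics': array([[380.00567487,   0.        , 257.00149729],
       [  0.        , 380.00567487, 190.917048  ],
       [  0.        ,   0.        ,   1.        ]]), 'xyz': array([ 219.0445864 , -765.86772003,  776.22816798]), 'rotation': array([ 0.87005883, -0.20685495, -0.43110748])}
{'intrinsics': array([[297.31863964,   0.        , 256.72115829],
       [  0.        , 297.31863964, 190.64115448],
       [  0.        ,   0.        ,   1.        ]]), 'mount': array([[-1.23228335e-04,  9.51875989e-01,  3.06483420e-01,
         7.83715140e+01],
       [ 9.99999945e-01,  2.11894563e-04, -2.56030223e-04,
         7.00276150e-01],
       [-3.08651192e-04,  3.06483372e-01, -9.51875962e-01,
        -1.42250941e+02],
       [ 0.00000000e+00,  0.00000000e+00,  0.00000000e+00,
         1.00000000e+00]])}
```

View pics/scene0.png

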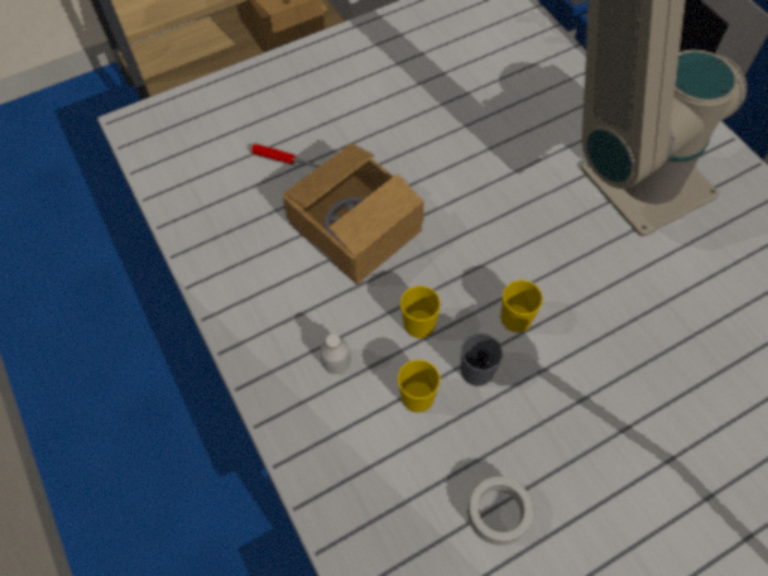

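View pics/side0.png

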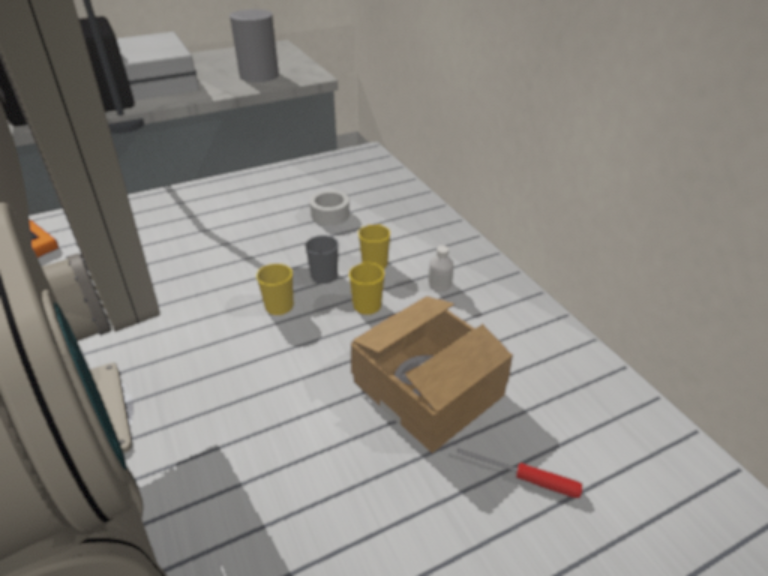

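The scene view shows the carton near (355,215), the grey cup at (480,360) between three yellow cups, and the bottle, tape and red screwdriver. I'll zoom in on the carton for corners.

```bash
cat > h.py <<'E'
import numpy as np, cv2
from scipy.spatial.transform import Rotation as R
from workcell import bot
def ray(n,u,v):
    c=bot.calibration(n);K=c["intrinsics"]
    d=np.array([(u-K[0,2])/K[0,0],-(v-K[1,2])/K[1,1],-1.])
    d=R.from_rotvec(c["rotation"]).apply(d);return np.array(c["xyz"]),d/np.linalg.norm(d)
def plane(n,u,v,z):
    o,d=ray(n,u,v);return (o+d*(z-o[2])/d[2]).round(1)
def cross(a,b):  # (name,u,v) pairs
    (o,d),(p,e)=ray(*a),ray(*b)
    s=np.linalg.lstsq(np.c_[d,-e],p-o,rcond=None)[0]
    x,y=o+s[0]*d,p+s[1]*e;return ((x+y)/2).round(1),np.linalg.norm(x-y).round(1)
def proj(n,P):
    c=bot.calibration(n);K=c["intrinsics"]
    q=R.from_rotvec(c["rotation"]).inv().apply(np.array(P)-c["xyz"])
    return (np.array([K[0,0]*q[0]/-q[2]+K[0,2],-K[1,1]*q[1]/-q[2]+K[1,2]])).round(1)
def save(n,f,u0,v0,u1,v1,s):
    im=bot.grab_frame(n)[:,:,::-1];cv2.imwrite(f,cv2.resize(im[v0:v1,u0:u1],None,fx=s,fy=s,interpolation=cv2.INTER_CUBIC))
E
python3 - <<'E'
from h import *
a=cv2.imread("pics/raw_scene0.png")[90:190,180:290];b=cv2.imread("pics/raw_side0.png")[195:301,230:345]
z=lambda i:cv2.resize(i,(400,600*0+int(i.shape[0]*400/i.shape[1])),interpolation=cv2.INTER_CUBIC)
a,b=z(a),z(b);h=max(len(a),len(b));out=np.zeros((h,800,3),np.uint8);out[:len(a),:400]=a;out[:len(b),400:]=b
cv2.imwrite("pics/crop.png",out)
# cups & bystanders by colour
for n in("scene","side"):
    im=cv2.imread(f"pics/raw_{n}0.png");hsv=cv2.cvtColor(im,cv2.COLOR_BGR2HSV)
    for nm,lo,hi in(("yellow",(22,180,80),(32,255,255)),("dark",(0,0,0),(180,90,75)),("red",(0,180,80),(5,255,255))):
        m=cv2.inRange(hsv,lo,hi);k,l,s,c=cv2.connectedComponentsWithStats(m)
        for i in range(1,k):
            if 150<s[i,4]<1500:print(n,nm,s[i],c[i].round(1))
E
```

```text
scene yellow [335 187  26  33 475] [347.4 200.3]
scene yellow [267 191  26  34 606] [279.4 207.2]
scene yellow [266 240  27  34 637] [278.3 256.6]
scene dark [ 57   0  43  67 918] [76.7 30.4]
scene dark [219   0  44  13 305] [237.1   4.4]
scene dark [ 453    0   59   86 1332] [487.6  22.7]
scene dark [302 221  48  36 725] [320.4 238.6]
scene red [168  97  28  12 158] [181.2 102. ]
side dark [   0    0   94  215 1033] [35.4 62.5]
side dark [  52    0   78   77 1499] [72.2 42.2]
side dark [ 72  79  42  27 420] [85.7 88.3]
side dark [206 167  19  21 214] [216.5 178.3]
```

View pics/crop.png

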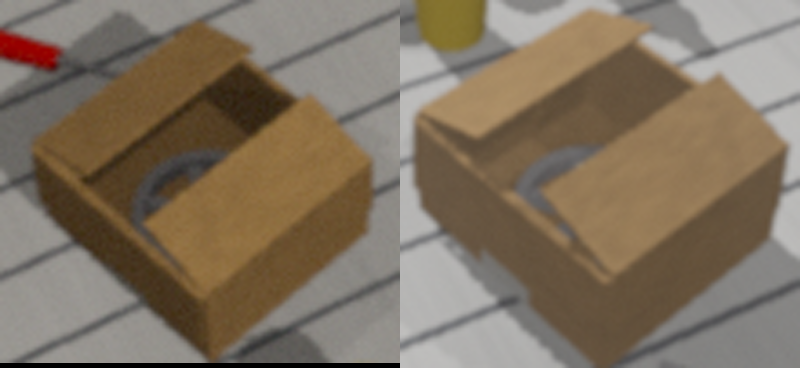

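```bash
python3 - <<'E'
from h import *
S=lambda x,y:("scene",180+x/3.636-.4,90+y/3.636-.4)
D=lambda x,y:("side",230+(x-400)/3.478-.4,195+y/3.478-.4)
for p in[(35,150),(208,293),(372,160),(200,20)]:print("scene",p,plane(*S(*p),102))
for p in[(212,362),(372,230)]:print("scene bot",p,plane(*S(*p),0))
for p in[(415,115),(590,10),(610,283),(787,150)]:print("side",p,plane(*D(*p),102))
print("side bot",plane(*D(603,368),0))
for a,b in[((148,215),(480,138)),((308,95),(652,28)),((90,180),(547,192)),((252,47),(718,75)),((148,215),(652,28)),((148,215),(547,192)),((252,47),(547,192)),((90,180),(718,75)),((308,95),(480,138))]:print(a,b,cross(S(*a),D(*b)))
# cup : rim centre scene (480,350)/1.5
print("cup rim",plane("scene",481.5/1.5,351/1.5,85),plane("side",322/1.5,246/1.5,85))
print("cup foot",plane("scene",479/1.5,371/1.5,0),plane("side",323/1.5,275/1.5,0))
for s in[(420,302),(521.5,296),(419,377)]:print("yel",plane("scene",s[0]/1.5,s[1]/1.5,85))
print("bottle",plane("scene",337/1.5,362/1.5,0),"tape",plane("scene",500/1.5,510/1.5,45),"sd",plane("scene",252/1.5,150/1.5,10),plane("scene",294/1.5,159/1.5,10),plane("side",457/1.5,450/1.5,5))
E
```

```text
scene (35, 150) [ 701.1 -269.6  102. ]
scene (208, 293) [645.1 -85.6 102. ]
scene (372, 160) [ 475.8 -130.3  102. ]
scene (200, 20) [ 526.3 -322.2  102. ]
scene bot (212, 362) [647.  -85.1   0. ]
scene bot (372, 230) [ 471.2 -130.9    0. ]
side (415, 115) [ 472.4 -131.3  102. ]
side (590, 10) [643.8 -85.3 102. ]
side (610, 283) [ 522.1 -324.1  102. ]
side (787, 150) [ 692.1 -279.2  102. ]
side bot [ 526.9 -317.9   -0. ]
(148, 215) (480, 138) (array([ 582.1, -165.8,   65.6]), np.float64(134.3))
(308, 95) (652, 28) (array([ 567.9, -182.1,  190.9]), np.float64(110.9))
(90, 180) (547, 192) (array([ 606.7, -224.4,   53.9]), np.float64(132.3))
(252, 47) (718, 75) (array([ 580. , -243.9,  192.1]), np.float64(109.4))
(148, 215) (652, 28) (array([ 658.2, -152.3,  129.7]), np.float64(1.6))
(148, 215) (547, 192) (array([ 595.8, -197.9,   28.2]), np.float64(86.1))
(252, 47) (547, 192) (array([ 511.9, -257.9,  126.3]), np.float64(0.4))
(90, 180) (718, 75) (array([ 679.8, -209.1,  120.4]), np.float64(1.3))
(308, 95) (480, 138) (array([ 495.6, -194.1,  125.4]), np.float64(2.7))
cup rim [543.7 181.1  85. ] [539.2 171.6  85. ]
cup foot [540.4 184.2   0. ] [539.6 182.3   0. ]
yel [586.7  47.5  85. ]
yel [423.3 126.2  85. ]
yel [660.8 169.5  85. ]
bottle [756.   41.9   0. ] tape [654.6 413.2  45. ] sd [ 689.3 -482.5   10. ] [ 621.6 -415.6   10. ] [ 561.  -337.5    5. ]
```

```bash
cat >> h.py <<'E'
C=np.array([584.7,-203,0]);YAW=np.deg2rad(15)
def W(x,y,z): return C+R.from_rotvec([0,0,YAW]).apply([x,y,z])
def ori(yaw_deg,tilt_deg): # tool x at yaw, pointing down, then turned about tool x
    a=np.deg2rad(yaw_deg);x=[np.cos(a),np.sin(a),0];z=[0,0,-1.]
    return R.from_matrix(np.c_[x,np.cross(z,x),z])*R.from_rotvec([np.deg2rad(tilt_deg),0,0])
def rel(P,Q,o=None):
    o=o or bot.get_obs();A=R.from_rotvec(o["eef_rot"])
    return (A.inv().apply(P-o["position"])/300).round(3).tolist(),((A.inv()*Q).as_rotvec()/(2*np.pi)).round(3).tolist()
E
python3 - <<'E'
from h import *
print(rel(W(0,10,225),ori(15,25)));print(rel(W(0,15,97),ori(15,25)))
# when tilted at (0,10,225):
o=dict(position=W(0,10,225),eef_rot=ori(15,25).as_rotvec())
E
```

```text
([1.739, -1.007, 0.02], [0.069, -0.001, -0.005])
([1.739, -1.023, 0.447], [0.069, -0.001, -0.005])
```

```bash
python3 -m handwheel '[[[0.2,-0.1,0],[0,0,0]],[[0.4,-0.2,0],[0,0,0]],[[0.6,-0.35,0],[0,0,0]],[[0.75,-0.45,0],[0,0,0]],[[0.87,-0.5,0],[0,0,0]],[[0.87,-0.5,0],[0,0,0]],[[0.87,-0.5,0],[0,0,0]]]' -1 40
python3 -c "
from h import *
print(rel(W(0,10,225),ori(15,25)))"
```

```text
t: 1.08
position: [363.4, -402.1, 231.2]
eef_rot: [3.12, 0.366, -0.001]
contact_force: [-0.3, -1.2, 0.4]
opening: 0.001
grip_force: 0.0
([0.87, -0.508, 0.02], [0.069, -0.001, -0.004])
```

```bash
python3 -m handwheel '[[[0.2,-0.1,0],[0,0,0]],[[0.4,-0.2,0],[0.02,0,0]],[[0.6,-0.35,0],[0.04,0,-0.004]],[[0.75,-0.45,0],[0.069,0,-0.004]],[[0.87,-0.508,0.02],[0.069,0,-0.004]],[[0.87,-0.508,0.02],[0.069,0,-0.004]],[[0.87,-0.508,0.02],[0.069,0,-0.004]]]'
python3 -c "
from h import *
Q=ori(15,25)
for y,z in[(15,97),(28,97),(38,112),(47,125),(58,134),(71,140),(85,143),(98,145),(110,145),(118,145),(70,150),(30,180)]:print(y,z,rel(W(0,y,z),Q))"
```

```text
t: 1.95
position: [581.7, -194.9, 225.0]
eef_rot: [-2.688, -0.347, 0.07]
contact_force: [-1.0, 0.7, -0.0]
opening: -0.0
grip_force: 0.0
15 97 ([0.001, 0.16, 0.396], [0.0, -0.001, -0.001])
28 97 ([0.0, 0.12, 0.414], [0.0, -0.001, -0.001])
38 112 ([0.0, 0.069, 0.383], [0.0, -0.001, -0.001])
47 125 ([0.0, 0.024, 0.356], [0.0, -0.001, -0.001])
58 134 ([0.0, -0.022, 0.344], [0.0, -0.001, -0.001])
71 140 ([0.0, -0.07, 0.345], [0.0, -0.001, -0.001])
85 143 ([-0.0, -0.116, 0.355], [0.0, -0.001, -0.001])
98 145 ([-0.0, -0.159, 0.367], [0.0, -0.001, -0.001])
110 145 ([-0.001, -0.195, 0.384], [0.0, -0.001, -0.001])
118 145 ([-0.001, -0.219, 0.395], [0.0, -0.001, -0.001])
70 150 ([0.0, -0.081, 0.313], [0.0, -0.001, -0.001])
30 180 ([0.002, -0.002, 0.166], [0.0, -0.001, -0.001])
```

```bash
python3 -m handwheel '[[[0,0.08,0.2],[0,0,0]],[[0,0.16,0.396],[0,0,0]],[[0,0.16,0.396],[0,0,0]],[[0,0.12,0.414],[0,0,0]],[[0,0.12,0.414],[0,0,0]],[[0,0.095,0.4],[0,0,0]],[[0,0.069,0.383],[0,0,0]],[[0,0.045,0.37],[0,0,0]]]'
python3 -c "
from h import *
Q=ori(15,25);o=bot.get_obs();print(R.from_rotvec([0,0,-YAW]).apply(o['position']-C))
for y,z in[(47,125),(58,134),(71,140),(85,143),(98,145),(110,145),(118,145),(70,150),(30,180)]:print(y,z,rel(W(0,y,z),Q))"
```

```text
t: 2.95
position: [574.7, -159.9, 120.5]
eef_rot: [-2.688, -0.35, 0.067]
contact_force: [0.5, -1.8, -0.2]
opening: 0.0
grip_force: 0.6
[  1.54080245  44.21869361 120.53761755]
47 125 ([-0.005, -0.015, -0.01], [0.001, -0.001, -0.0])
58 134 ([-0.005, -0.061, -0.022], [0.001, -0.001, -0.0])
71 140 ([-0.005, -0.108, -0.022], [0.001, -0.001, -0.0])
85 143 ([-0.005, -0.155, -0.011], [0.001, -0.001, -0.0])
98 145 ([-0.005, -0.197, 0.001], [0.001, -0.001, -0.0])
110 145 ([-0.006, -0.233, 0.018], [0.001, -0.001, -0.0])
118 145 ([-0.006, -0.257, 0.029], [0.001, -0.001, -0.0])
70 150 ([-0.005, -0.119, -0.053], [0.001, -0.001, -0.0])
30 180 ([-0.004, -0.04, -0.2], [0.001, -0.001, -0.0])
```

```bash
python3 -m handwheel '[[[0,-0.04,-0.018],[0,0,0]],[[0,-0.061,-0.022],[0,0,0]],[[0,-0.085,-0.022],[0,0,0]],[[0,-0.108,-0.022],[0,0,0]],[[0,-0.13,-0.017],[0,0,0]],[[0,-0.155,-0.011],[0,0,0]],[[0,-0.177,-0.004],[0,0,0]],[[0,-0.197,0.001],[0,0,0]],[[0,-0.215,0.01],[0,0,0]],[[0,-0.233,0.018],[0,0,0]],[[0,-0.257,0.029],[0,0,0]],[[0,-0.257,0.029],[0,0,0]]]'
python3 -c "
from h import *
Q=ori(15,25);o=bot.get_obs();print(R.from_rotvec([0,0,-YAW]).apply(o['position']-C))
save('side','pics/side1.png',200,120,400,320,3)
for y,z in[(90,150),(40,180),(20,225)]:print(y,z,rel(W(0,y,z),Q))
print(rel(W(0,-10,225),ori(15,-25)))"
```

```text
t: 4.45
position: [554.9, -88.0, 143.5]
eef_rot: [-2.687, -0.35, 0.07]
contact_force: [0.1, -0.7, 0.1]
opening: -0.001
grip_force: 0.0
[  0.96411658 118.7617703  143.50265151]
90 150 ([-0.003, 0.077, -0.06], [0.0, -0.001, -0.0])
40 180 ([-0.002, 0.186, -0.22], [0.0, -0.001, -0.0])
20 225 ([-0.001, 0.183, -0.385], [0.0, -0.001, -0.0])
([-0.0, 0.274, -0.427], [-0.139, -0.001, -0.001])
```

View pics/side1.png

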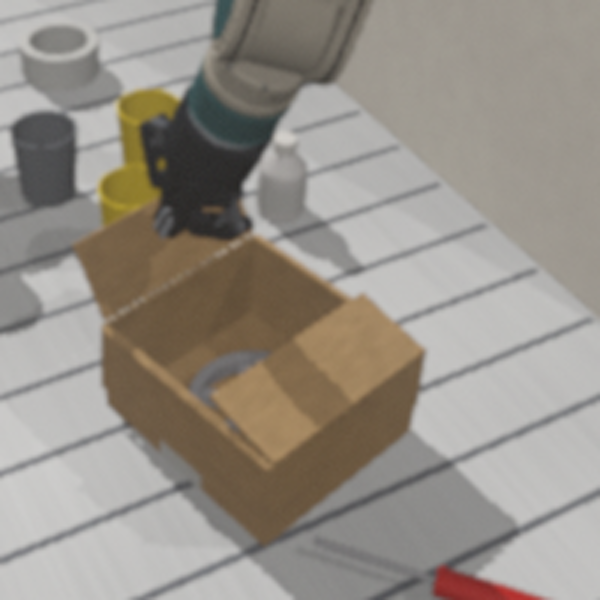

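Left flap (hinge about (110,320)–(250,240)) is leaning outward. Now the right flap, mirrored.

```bash
python3 -m handwheel '[[[0,0.077,-0.06],[0,0,0]],[[0,0.186,-0.22],[0,0,0]],[[0,0.183,-0.385],[0,0,0]],[[0,0.274,-0.427],[-0.03,0,0]],[[0,0.274,-0.427],[-0.06,0,0]],[[0,0.274,-0.427],[-0.09,0,0]],[[0,0.274,-0.427],[-0.12,0,0]],[[0,0.274,-0.427],[-0.139,0,0]],[[0,0.274,-0.427],[-0.139,0,0]],[[0,0.274,-0.427],[-0.139,0,0]]]'
python3 -c "
from h import *
Q=ori(15,-25);o=bot.get_obs();print(R.from_rotvec([0,0,-YAW]).apply(o['position']-C))
for y,z in[(15,97),(28,97),(38,110),(44,120),(58,134),(71,140),(85,143),(98,145),(110,145),(118,145),(90,150),(30,180),(0,240)]:print(y,z,rel(W(0,-y,z),Q))"
```

```text
t: 5.75
position: [588.0, -213.6, 225.5]
eef_rot: [2.684, 0.345, 0.085]
contact_force: [-0.2, 0.0, -0.0]
opening: -0.002
grip_force: 0.0
[  0.44941899 -11.08217423 225.52064994]
15 97 ([-0.004, -0.17, 0.393], [0.0, -0.001, -0.001])
28 97 ([-0.004, -0.131, 0.412], [0.0, -0.001, -0.001])
38 110 ([-0.003, -0.082, 0.387], [0.0, -0.001, -0.001])
44 120 ([-0.003, -0.05, 0.365], [0.0, -0.001, -0.001])
58 134 ([-0.003, 0.012, 0.343], [0.0, -0.001, -0.001])
71 140 ([-0.002, 0.06, 0.343], [0.0, -0.001, -0.001])
85 143 ([-0.002, 0.106, 0.354], [0.0, -0.001, -0.001])
98 145 ([-0.002, 0.148, 0.366], [0.0, -0.001, -0.001])
110 145 ([-0.001, 0.185, 0.383], [0.0, -0.001, -0.001])
118 145 ([-0.001, 0.209, 0.394], [0.0, -0.001, -0.001])
90 150 ([-0.002, 0.131, 0.34], [0.0, -0.001, -0.001])
30 180 ([-0.002, -0.007, 0.164], [0.0, -0.001, -0.001])
0 240 ([-0.001, -0.013, -0.059], [0.0, -0.001, -0.001])
```

```bash
python3 -m handwheel '[[[0,-0.085,0.2],[0,0,0]],[[0,-0.17,0.393],[0,0,0]],[[0,-0.17,0.393],[0,0,0]],[[0,-0.131,0.412],[0,0,0]],[[0,-0.131,0.412],[0,0,0]],[[0,-0.105,0.4],[0,0,0]],[[0,-0.08,0.385],[0,0,0]],[[0,-0.05,0.365],[0,0,0]],[[0,-0.02,0.355],[0,0,0]],[[0,0.012,0.343],[0,0,0]],[[0,0.036,0.343],[0,0,0]],[[0,0.06,0.343],[0,0,0]]]'
python3 -c "
from h import *
Q=ori(15,-25);o=bot.get_obs();print(R.from_rotvec([0,0,-YAW]).apply(o['position']-C))
for y,z in[(85,143),(98,145),(110,145),(118,145),(90,150),(30,180),(0,240)]:print(y,z,rel(W(0,-y,z),Q))"
```

```text
t: 7.25
position: [603.3, -271.8, 139.8]
eef_rot: [2.683, 0.345, 0.085]
contact_force: [1.0, 0.5, -0.3]
opening: 0.001
grip_force: 0.4
[  0.1778918  -71.30299676 139.80220705]
85 143 ([-0.0, 0.046, 0.01], [0.001, -0.0, -0.001])
98 145 ([-0.0, 0.088, 0.022], [0.001, -0.0, -0.001])
110 145 ([0.0, 0.124, 0.039], [0.001, -0.0, -0.001])
118 145 ([0.0, 0.148, 0.051], [0.001, -0.0, -0.001])
90 150 ([-0.0, 0.071, -0.004], [0.001, -0.0, -0.001])
30 180 ([-0.001, -0.068, -0.18], [0.001, -0.0, -0.001])
0 240 ([0.0, -0.073, -0.403], [0.001, -0.0, -0.001])
```

```bash
python3 -m handwheel '[[[0,0.023,0.005],[0,0,0]],[[0,0.046,0.01],[0,0,0]],[[0,0.067,0.016],[0,0,0]],[[0,0.088,0.022],[0,0,0]],[[0,0.106,0.03],[0,0,0]],[[0,0.124,0.039],[0,0,0]],[[0,0.148,0.051],[0,0,0]],[[0,0.148,0.051],[0,0,0]],[[0,0.071,-0.004],[0,0,0]],[[0,-0.068,-0.18],[0,0,0]],[[0,-0.073,-0.403],[0,0,0]],[[0,-0.073,-0.403],[0,0,0]]]'
cat >> h.py <<'E'
def tiltq(az,e,roll): # tool z at azimuth az, elevation e; tool y level at roll 0, tool x up; degrees
    a,e=np.deg2rad([az,e]);z=np.array([np.cos(e)*np.cos(a),np.cos(e)*np.sin(a),np.sin(e)])
    y=np.cross(z,[-np.sin(e)*np.cos(a),-np.sin(e)*np.sin(a),np.cos(e)])
    return R.from_matrix(np.c_[np.cross(y,z),y,z])*R.from_rotvec([0,0,np.deg2rad(roll)])
def comp(n,u0,v0,u1,v1,vmax):
    im=bot.grab_frame(n)[v0:v1,u0:u1];hsv=cv2.cvtColor(im,cv2.COLOR_RGB2HSV)
    return im,cv2.inRange(hsv,(0,0,0),(180,90,vmax))
E
python3 - <<'E'
from h import *
o=bot.get_obs();print(o['joint_positions'].round(2),R.from_rotvec([0,0,-YAW]).apply(o['position']-C))
a=bot.grab_frame("scene")[85:275,170:370];b=bot.grab_frame("side")[120:310,150:350]
cv2.imwrite("pics/two.png",cv2.resize(np.hstack([a,b])[:,:,::-1],None,fx=2,fy=2,interpolation=cv2.INTER_CUBIC))
E
```

```text
t: 8.75
position: [586.9, -200.2, 245.7]
eef_rot: [2.678, 0.347, 0.097]
contact_force: [0.6, 0.4, 0.1]
opening: 0.0
grip_force: 0.0
[-0.26  0.12 -0.25  0.95 -0.38  2.58] [  2.82311189   2.12617456 245.67176968]
```

View pics/two.png

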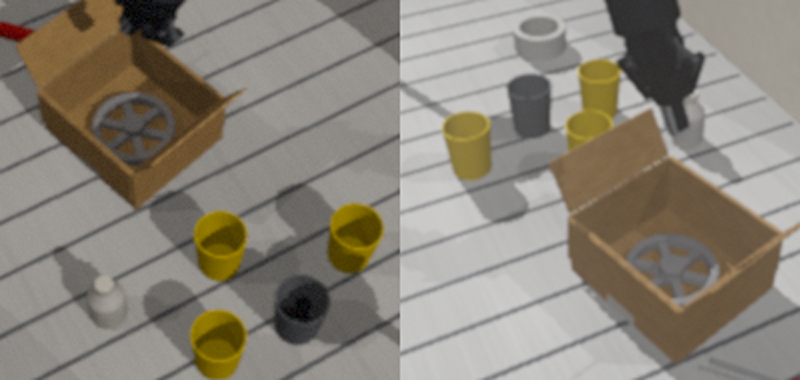

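```bash
python3 - <<'E'
from h import *
t=np.linspace(0,2*np.pi,60)
def bb(n,x,y):
    P=np.array([proj(n,(x+r*np.cos(a),y+r*np.sin(a),z)) for r,z in((30,0),(36,85)) for a in t]);return np.r_[P.min(0),P.max(0)]
for n,(u0,v0,u1,v1) in(("scene",(290,205,350,270)),("side",(190,145,234,200))):
    im,m=comp(n,u0,v0,u1,v1,100)
    k,l,s,c=cv2.connectedComponentsWithStats(cv2.morphologyEx(m,cv2.MORPH_OPEN,np.ones((3,3))))
    i=1+s[1:,4].argmax();print(n,"mask",s[i,0]+u0,s[i,1]+v0,s[i,0]+s[i,2]+u0,s[i,1]+s[i,3]+v0)
    for p in((541,182),(545,182),(541,186)):print(p,bb(n,*p).round(1))
E
```

```text
scene mask 290 205 350 259
(541, 182) [307.6 221.2 336.2 257.1]
(545, 182) [306.4 221.9 334.9 257.8]
(541, 186) [308.4 222.4 337.1 258.4]
side mask 204 158 225 189
(541, 182) [202.6 155.8 225.3 189. ]
(545, 182) [203.8 155.5 226.5 188.6]
(541, 186) [202.1 155.2 224.9 188.3]
```

```bash
cat >> h.py <<'E'
CUP=np.array([543,182.5,55])
def tcp(G,az,e,roll,back=0): # TCP pose with grasp axis point G
    Q=tiltq(az,e,roll);return G+Q.apply([0,0,21-back]),Q
E
python3 - <<'E'
from h import *
az=18.6
print(rel(*tcp(CUP,az,-50,-4,150)),rel(*tcp(CUP+[0,0,60],az,-50,-4,150)))
print(tcp(CUP,az,-50,-4,150)[0])
E
```

```text
([-0.082, -1.256, -0.278], [0.067, 0.113, 0.004]) ([-0.081, -1.171, -0.459], [0.067, 0.113, 0.004])
[464.41142099 156.05202113 153.81973316]
```

```bash
python3 -m handwheel '[[[-0.015,-0.2,-0.08],[0.01,0.02,0]],[[-0.03,-0.4,-0.16],[0.025,0.04,0]],[[-0.04,-0.6,-0.24],[0.04,0.068,0]],[[-0.06,-0.8,-0.31],[0.06,0.09,0.004]],[[-0.07,-0.98,-0.38],[0.067,0.113,0.004]],[[-0.07,-0.98,-0.38],[0.067,0.113,0.004]],[[-0.07,-0.98,-0.38],[0.067,0.113,0.004]],[[-0.07,-0.98,-0.38],[0.067,0.113,0.004]]]' 1
python3 - <<'E'
from h import *
print(bot.get_obs()['joint_positions'].round(2))
for b in(150,80,0):print(b,rel(*tcp(CUP,18.6,-50,-4,b)))
E
```

```text
t: 9.95
position: [487.0, 95.6, 219.9]
eef_rot: [-2.818, -0.559, -1.042]
contact_force: [0.4, 0.4, 0.2]
opening: 1.003
grip_force: 0.0
[-0.09 -0.37 -0.86  0.42  0.26  2.75]
150 ([-0.132, -0.225, 0.163], [0.0, -0.0, -0.0])
80 ([-0.133, -0.226, 0.396], [0.0, -0.0, -0.0])
0 ([-0.134, -0.226, 0.663], [0.0, -0.0, -0.0])
```

```bash
python3 -m handwheel '[[[-0.06,-0.11,0],[0,0,0]],[[-0.132,-0.225,0.08],[0,0,0]],[[-0.132,-0.225,0.163],[0,0,0]],[[-0.132,-0.225,0.163],[0,0,0]],[[-0.132,-0.225,0.163],[0,0,0]]]'
python3 - <<'E'
from h import *
print(bot.get_obs()['joint_positions'].round(2))
for b in(80,0):print(b,rel(*tcp(CUP,18.6,-50,-4,b)))
save("wrist","pics/w1.png",0,0,512,384,1.2)
E
```

```text
t: 10.58
position: [463.6, 156.6, 153.6]
eef_rot: [-2.818, -0.558, -1.04]
contact_force: [-0.3, -0.7, 0.5]
opening: 1.0
grip_force: 0.0
[ 0.11 -0.29 -0.98  0.2   0.13  2.91]
80 ([0.002, 0.002, 0.234], [0.0, -0.0, -0.0])
0 ([0.001, 0.002, 0.501], [0.0, -0.0, -0.0])
```

View pics/w1.png

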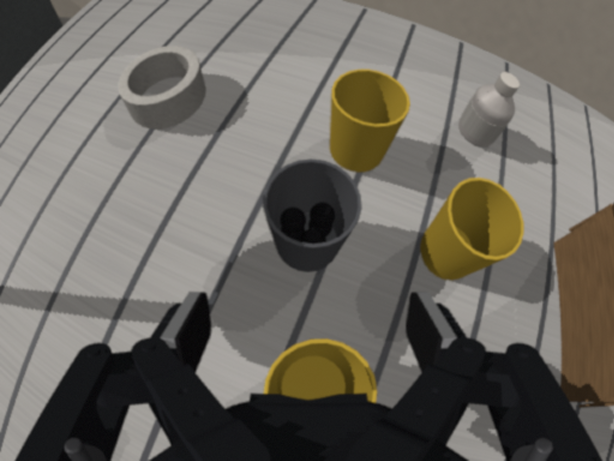

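The grey cup (311,210), holding the knobs, is centred between the fingers (210 / 408). A yellow cup sits below the gripper with the computed clearance. Advance.

```bash
python3 -m handwheel '[[[0,0.002,0.15],[0,0,0]],[[0,0.002,0.28],[0,0,0]],[[0,0.002,0.35],[0,0,0]],[[0,0.002,0.42],[0,0,0]],[[0,0.002,0.46],[0,0,0]],[[0,0.002,0.49],[0,0,0]],[[0,0.002,0.495],[0,0,0]],[[0,0.002,0.495],[0,0,0]]]'
python3 - <<'E'
from h import *
print(bot.get_obs()['joint_positions'].round(2),rel(*tcp(CUP,18.6,-50,-4,0)))
save("wrist","pics/w2.png",100,80,412,384,1.6)
E
```

```text
t: 11.62
position: [552.3, 186.7, 38.4]
eef_rot: [-2.818, -0.56, -1.037]
contact_force: [-0.3, 0.9, -0.0]
opening: 0.995
grip_force: 0.0
[ 0.16  0.17 -0.94 -0.22  0.1   2.95] ([0.009, 0.004, 0.006], [0.0, -0.0, -0.0])
```

View pics/w2.png

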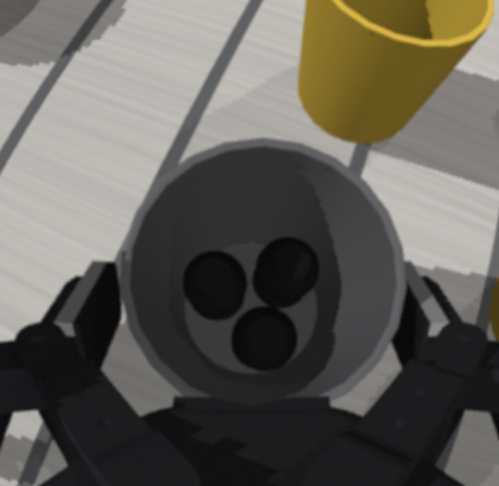

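```bash
python3 -m handwheel '[[[0.008,0.004,0.015],[0,0,0]],[[0.008,0.004,0.015],[0,0,0]]]'
python3 -m handwheel '[[[0,0,0],[0,0,0]],[[0,0,0],[0,0,0]],[[0,0,0],[0,0,0]],[[0,0,0],[0,0,0]],[[0,0,0],[0,0,0]],[[0,0,0],[0,0,0]]]' -1 60
python3 - <<'E'
from h import *
o=bot.get_obs()
U=R.from_rotvec(o["eef_rot"]).inv().apply([0,0,1]);print("up in tool units per 100mm",(U/3).round(3))
E
```

```text
t: 11.92
position: [557.8, 187.4, 36.6]
eef_rot: [-2.818, -0.56, -1.038]
contact_force: [0.8, 0.1, 0.1]
opening: 1.003
grip_force: 0.0
t: 12.68
position: [558.0, 187.5, 37.0]
eef_rot: [-2.817, -0.56, -1.04]
contact_force: [-1.9, -1.0, 5.1]
opening: 0.797
grip_force: 66.8
up in tool units per 100mm [ 0.214  0.015 -0.255]
```

```bash
python3 -m handwheel '[[[0.03,0.002,-0.036],[0,0,0]],[[0.1,0.007,-0.119],[0,0,0]],[[0.2,0.014,-0.238],[0,0,0]],[[0.3,0.021,-0.357],[0,0,0]],[[0.4,0.028,-0.476],[0,0,0]],[[0.482,0.034,-0.574],[0,0,0]],[[0.482,0.034,-0.574],[0,0,0]],[[0.482,0.034,-0.574],[0,0,0]]]'
python3 - <<'E'
from h import *
o=bot.get_obs();print(o['joint_positions'].round(2))
G=W(0,0,280)
print(np.rad2deg(np.arctan2(G[1],G[0])))
for f,az in((.33,6),(.66,-6),(1,-19)):
    P,Q=tcp(G,az,-50,-4);p0=o["position"];r=np.hypot(*p0[:2])
    if f<1:
        a=np.deg2rad(az); P=np.array([1,1,1.])*tcp(np.array([590*np.cos(a),590*np.sin(a),280]),az,-50,-4)[0]
    print(az,rel(P,Q))
save("side","pics/s3.png",100,0,500,300,2)
E
```

```text
t: 13.68
position: [555.4, 186.8, 257.4]
eef_rot: [-2.822, -0.56, -1.028]
contact_force: [-0.0, -0.6, -3.2]
opening: 0.802
grip_force: 67.5
[ 0.16 -0.21 -0.67  0.43  0.1   2.95]
-19.14631559075935
6 ([-0.008, 0.439, -0.01], [-0.022, -0.0, 0.026])
-6 ([-0.138, 0.83, -0.096], [-0.044, -0.002, 0.052])
-19 ([-0.293, 1.273, -0.199], [-0.067, -0.004, 0.08])
```

View pics/s3.png

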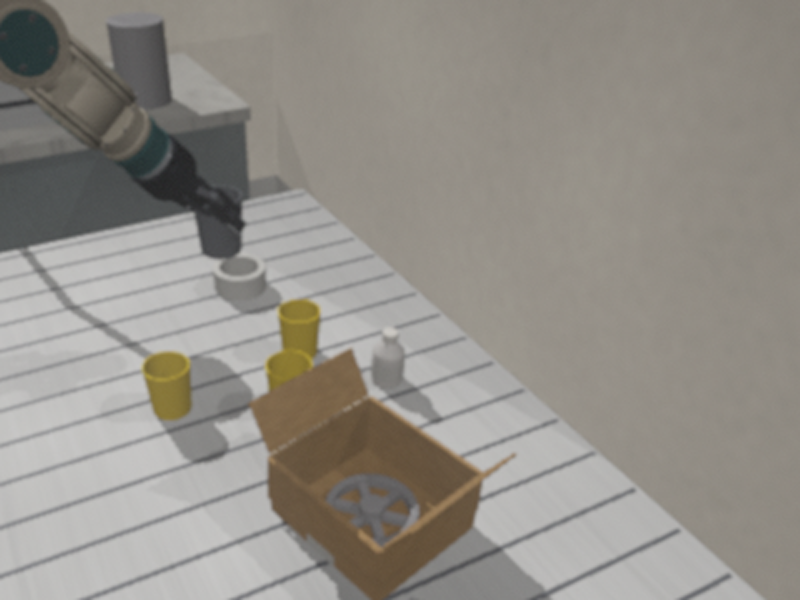

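The cup is held upright at (218,232) and the yellow cups are untouched. Carry it over to the carton.

```bash
python3 -m handwheel '[[[0,0.1,-0.002],[-0.005,0,0.006]],[[0,0.22,-0.005],[-0.011,0,0.013]],[[-0.008,0.33,-0.008],[-0.016,0,0.02]],[[-0.03,0.439,-0.02],[-0.022,0,0.026]],[[-0.06,0.55,-0.04],[-0.028,0,0.033]],[[-0.1,0.68,-0.065],[-0.036,0,0.042]],[[-0.13,0.8,-0.09],[-0.044,-0.001,0.05]],[[-0.138,0.83,-0.096],[-0.044,-0.002,0.052]],[[-0.138,0.83,-0.096],[-0.044,-0.002,0.052]]]'
python3 - <<'E'
from h import *
print(bot.get_obs()['joint_positions'].round(2))
print(rel(*tcp(W(0,0,280),-19,-50,-4)))
E
```

```text
t: 14.85
position: [601.5, -62.7, 265.4]
eef_rot: [2.896, -0.052, 1.055]
contact_force: [0.3, 1.3, -2.6]
opening: 0.796
grip_force: 67.7
[-0.26 -0.18 -0.64  0.42  0.1   2.95]
([-0.008, 0.482, 0.027], [-0.023, -0.002, 0.027])
```

```bash
python3 -m handwheel '[[[0,0.1,0.005],[-0.005,0,0.005]],[[0,0.22,0.01],[-0.01,0,0.011]],[[-0.004,0.34,0.015],[-0.016,0,0.018]],[[-0.008,0.43,0.022],[-0.02,-0.001,0.023]],[[-0.008,0.482,0.027],[-0.023,-0.002,0.027]],[[-0.008,0.482,0.027],[-0.023,-0.002,0.027]],[[-0.008,0.482,0.027],[-0.023,-0.002,0.027]]]'
python3 -m handwheel '[[[0,0,0],[0,0,-0.025]],[[0,0,0],[0,0,-0.05]],[[0,0,0],[0,0,-0.075]],[[0,0,0],[0,0,-0.1]],[[0,0,0],[0,0,-0.125]],[[0,0,0],[0,0,-0.15]],[[0,0,0],[0,0,-0.175]],[[0,0,0],[0,0,-0.2]],[[0,0,0],[0,0,-0.225]],[[0,0,0],[0,0,-0.25]]]'
python3 -m handwheel '[[[0,0,0],[0,0,-0.02]],[[0,0,0],[0,0,-0.04]],[[0,0,0],[0,0,-0.06]],[[0,0,0],[0,0,-0.08]],[[0,0,0],[0,0,-0.1]],[[0,0,0],[0,0,-0.12]],[[0,0,0],[0,0,-0.14]],[[0,0,0],[0,0,-0.16]],[[0,0,0],[0,0,-0.18]],[[0,0,0],[0,0,-0.2]],[[0,0,0],[0,0,-0.22]],[[0,0,0],[0,0,-0.235]]]'
python3 - <<'E'
from h import *
o=bot.get_obs();print(o['joint_positions'].round(2),R.from_rotvec([0,0,-YAW]).apply(o['position']-C))
G=o["position"]-R.from_rotvec(o["eef_rot"]).apply([0,0,21])
print(G)
for e in(-35,-20,-5,10,20):print(e,rel(*tcp(W(10,0,285),-19,e,-176)))
E
```

```text
t: 15.72
position: [598.1, -206.4, 266.0]
eef_rot: [2.806, -0.363, 1.014]
contact_force: [-0.5, -0.1, -1.5]
opening: 0.799
grip_force: 67.7
t: 16.98
position: [598.1, -206.2, 266.3]
eef_rot: [1.983, 1.538, 0.506]
contact_force: [-0.5, 0.5, -2.2]
opening: 0.793
grip_force: 67.9
t: 18.48
position: [598.1, -206.3, 266.3]
eef_rot: [0.423, 2.408, -0.137]
contact_force: [0.3, 0.1, -3.5]
opening: 0.8
grip_force: 67.9
[-0.48 -0.13 -0.59  0.41  0.1  -0.1 ] [ 12.07281036  -6.61974343 266.27481083]
[ 585.24000267 -201.91251236  282.31493934]
-35 ([-0.044, 0.015, 0.008], [-0.001, -0.041, 0.008])
-20 ([-0.061, 0.015, 0.001], [-0.003, -0.083, 0.008])
-5 ([-0.076, 0.016, -0.01], [-0.005, -0.124, 0.008])
10 ([-0.087, 0.016, -0.024], [-0.007, -0.166, 0.007])
20 ([-0.092, 0.016, -0.035], [-0.008, -0.194, 0.007])
```

```bash
python3 -m handwheel '[[[-0.02,0.007,0.004],[0,-0.02,0]],[[-0.044,0.015,0.008],[0,-0.041,0]],[[-0.052,0.015,0.005],[-0.002,-0.062,0]],[[-0.061,0.015,0.001],[-0.003,-0.083,0]],[[-0.068,0.015,-0.005],[-0.004,-0.104,0]],[[-0.076,0.016,-0.01],[-0.005,-0.124,0]],[[-0.082,0.016,-0.017],[-0.006,-0.145,0]],[[-0.087,0.016,-0.024],[-0.007,-0.166,0]],[[-0.092,0.016,-0.035],[-0.008,-0.194,0]],[[-0.092,0.016,-0.035],[-0.008,-0.194,0]],[[-0.092,0.016,-0.035],[-0.008,-0.194,0]],[[-0.092,0.016,-0.035],[-0.008,-0.194,0]]]'
python3 - <<'E'
from h import *
o=bot.get_obs();print(o['joint_positions'].round(2),R.from_rotvec([0,0,-YAW]).apply(o['position']-C))
a=bot.grab_frame("scene")[60:250,170:370];b=bot.grab_frame("side")[110:300,180:380]
cv2.imwrite("pics/pour.png",cv2.resize(np.hstack([a,b])[:,:,::-1],None,fx=2,fy=2,interpolation=cv2.INTER_CUBIC))
E
```

```text
t: 19.98
position: [630.6, -212.2, 318.9]
eef_rot: [0.215, 1.245, -0.245]
contact_force: [-0.5, -0.1, -1.2]
opening: 0.798
grip_force: 68.0
[-0.5   0.58 -1.05 -1.95  0.18  0.09] [ 41.93345224 -20.78618633 318.89457706]
```

View pics/pour.png

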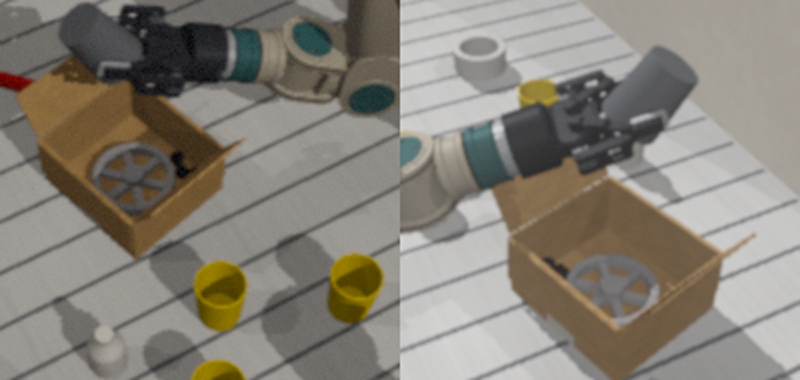

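```bash
python3 -m handwheel '[[[0,0,0],[0,0,0.025]],[[0,0,0],[0,0,0.05]],[[0,0,0],[0,0,0.025]],[[0,0,0],[0,0,0]],[[0,0,0],[0,0,-0.025]],[[0,0,0],[0,0,-0.05]],[[0,0,0],[0,0,-0.025]],[[0,0,0],[0,0,0]],[[0,0,0],[0,0,0]]]'
python3 - <<'E'
from h import *
w=bot.grab_frame("wrist");a=bot.grab_frame("scene")[110:200,180:300];b=bot.grab_frame("side")[180:300,225:345]
z=lambda i,w,h:cv2.resize(i,(w,h),interpolation=cv2.INTER_CUBIC)
bot2=np.hstack([z(a,400,300),z(b,400,300)]);top=np.zeros((300,800,3),np.uint8);top[:,:400]=z(w,400,300);top[:,400:]=z(w[60:324,80:432],400,300)
cv2.imwrite("pics/fin.png",np.vstack([top,bot2])[:,:,::-1])
o=bot.get_obs();print(o['t'],o['contact_force'])
E
```

```text
t: 21.2
position: [630.1, -212.6, 318.9]
eef_rot: [0.215, 1.246, -0.247]
contact_force: [-0.3, -0.3, -2.1]
opening: 0.795
grip_force: 68.0
21.35 [ 0.73239281  0.01234541 -1.24273288]
```

View pics/fin.png

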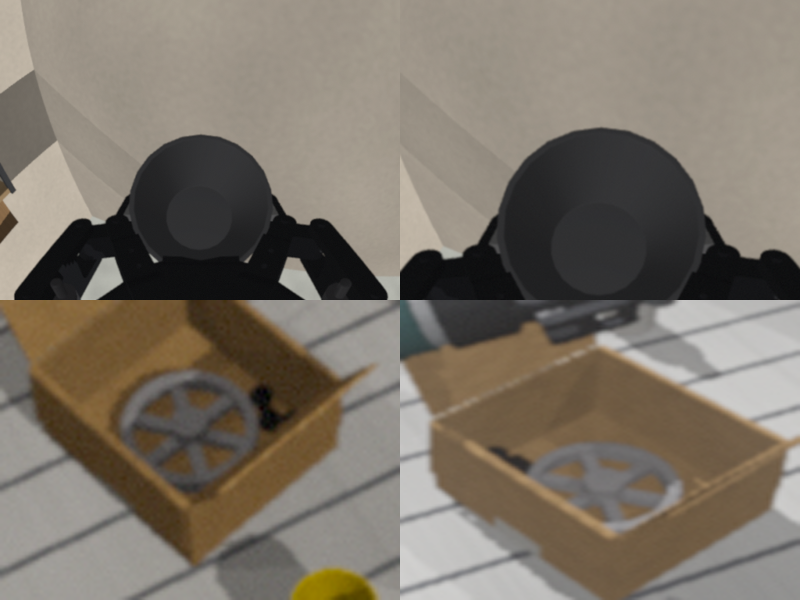

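Cup empty (wrist view); knobs lie in the carton's corner at (265,405). Now reverse the motion and put the cup back at its free original spot.

```bash
python3 - <<'E'
from h import *
for e in(-10,-50):print(e,rel(*tcp(W(0,0,285),-19,e,-176)))
for n,box in(("scene",(170,60,300,300)),("side",(200,150,400,350))):
    u0,v0,u1,v1=box;im,m=comp(n,*box,45);k,l,s,c=cv2.connectedComponentsWithStats(m)
    print(n,[(s[i,4],(c[i]+[u0,v0]).round().tolist()) for i in range(1,k) if s[i,4]>8])
E
```

```text
-10 ([0.091, -0.02, -0.119], [0.007, 0.077, 0.006])
-50 ([0.123, -0.02, -0.154], [0.012, 0.188, 0.007])
scene [(np.int32(1368), [255.0, 87.0]), (np.int32(11), [209.0, 87.0]), (np.int32(13), [215.0, 93.0]), (np.int32(30), [259.0, 142.0])]
side []
```

```bash
python3 -m handwheel '[[[0.03,-0.005,-0.04],[0.002,0.025,0]],[[0.06,-0.013,-0.08],[0.004,0.05,0]],[[0.091,-0.02,-0.119],[0.007,0.077,0.006]],[[0.1,-0.02,-0.13],[0.008,0.105,0.006]],[[0.11,-0.02,-0.14],[0.01,0.132,0.006]],[[0.117,-0.02,-0.148],[0.011,0.16,0.006]],[[0.123,-0.02,-0.154],[0.012,0.188,0.007]],[[0.123,-0.02,-0.154],[0.012,0.188,0.007]],[[0.123,-0.02,-0.154],[0.012,0.188,0.007]]]'
python3 -m handwheel '[[[0,0,0],[0,0,0.025]],[[0,0,0],[0,0,0.05]],[[0,0,0],[0,0,0.075]],[[0,0,0],[0,0,0.1]],[[0,0,0],[0,0,0.125]],[[0,0,0],[0,0,0.15]],[[0,0,0],[0,0,0.175]],[[0,0,0],[0,0,0.2]],[[0,0,0],[0,0,0.225]],[[0,0,0],[0,0,0.25]]]'
python3 -m handwheel '[[[0,0,0],[0,0,0.025]],[[0,0,0],[0,0,0.05]],[[0,0,0],[0,0,0.075]],[[0,0,0],[0,0,0.1]],[[0,0,0],[0,0,0.125]],[[0,0,0],[0,0,0.15]],[[0,0,0],[0,0,0.175]],[[0,0,0],[0,0,0.2]],[[0,0,0],[0,0,0.22]],[[0,0,0],[0,0,0.228]],[[0,0,0],[0,0,0.228]]]'
python3 - <<'E'
from h import *
o=bot.get_obs();print(o['joint_positions'].round(2))
for az in(-6,6):
    a=np.deg2rad(az);print(az,rel(*tcp(np.array([590*np.cos(a),590*np.sin(a),285]),az,-50,-4)))
E
```

```text
t: 22.58
position: [597.8, -207.5, 270.2]
eef_rot: [0.488, 2.401, -0.113]
contact_force: [0.8, 0.0, -1.5]
opening: 0.796
grip_force: 67.8
t: 23.82
position: [597.0, -207.0, 267.2]
eef_rot: [2.118, 1.394, 0.564]
contact_force: [-0.6, 0.1, -2.2]
opening: 0.794
grip_force: 67.7
t: 25.2
position: [597.1, -207.0, 267.3]
eef_rot: [2.811, -0.372, 1.007]
contact_force: [0.3, -0.9, -1.6]
opening: 0.794
grip_force: 67.7
[-0.48 -0.13 -0.59  0.42  0.1   2.96]
-6 ([-0.078, -0.464, -0.097], [0.023, 0.002, -0.028])
6 ([-0.156, -0.868, -0.183], [0.044, 0.003, -0.054])
```

```bash
python3 -m handwheel '[[[-0.017,-0.1,-0.02],[0.005,0,-0.006]],[[-0.037,-0.22,-0.045],[0.011,0.001,-0.013]],[[-0.058,-0.345,-0.07],[0.017,0.001,-0.02]],[[-0.078,-0.464,-0.097],[0.023,0.002,-0.028]],[[-0.1,-0.57,-0.12],[0.028,0.002,-0.035]],[[-0.12,-0.68,-0.143],[0.034,0.002,-0.041]],[[-0.14,-0.78,-0.165],[0.04,0.003,-0.048]],[[-0.156,-0.868,-0.183],[0.044,0.003,-0.054]],[[-0.156,-0.868,-0.183],[0.044,0.003,-0.054]],[[-0.156,-0.868,-0.183],[0.044,0.003,-0.054]]]'
python3 - <<'E'
from h import *
Q=R.from_rotvec([-2.817,-.56,-1.04])
for z in(150,):print(z,rel(np.array([558,187.5,270]),Q),rel(np.array([558,187.5,z]),Q))
E
```

```text
t: 26.45
position: [601.0, 62.4, 269.7]
eef_rot: [-2.932, -0.258, -1.067]
contact_force: [-0.5, -0.6, -2.8]
opening: 0.798
grip_force: 67.8
150 ([-0.045, -0.434, -0.064], [0.022, 0.002, -0.026]) ([-0.3, -0.452, 0.243], [0.022, 0.002, -0.026])
```

```bash
python3 -m handwheel '[[[-0.01,-0.1,-0.015],[0.005,0,-0.006]],[[-0.022,-0.22,-0.03],[0.011,0.001,-0.013]],[[-0.034,-0.33,-0.05],[0.017,0.001,-0.02]],[[-0.045,-0.434,-0.064],[0.022,0.002,-0.026]],[[-0.045,-0.434,-0.064],[0.022,0.002,-0.026]],[[-0.13,-0.44,0.04],[0.022,0.002,-0.026]],[[-0.215,-0.446,0.14],[0.022,0.002,-0.026]],[[-0.3,-0.452,0.243],[0.022,0.002,-0.026]],[[-0.3,-0.452,0.243],[0.022,0.002,-0.026]],[[-0.3,-0.452,0.243],[0.022,0.002,-0.026]]]'
python3 - <<'E'
from h import *
o=bot.get_obs();Q=R.from_rotvec([-2.817,-.56,-1.04])
for z in(50,40,37,35):print(z,rel(np.array([558,187.5,z]),Q))
# cup tilt in side/scene silhouettes not needed: drift of orientation vs grasp
print((Q.inv()*R.from_rotvec(o['eef_rot'])).magnitude())
E
```

```text
t: 27.7
position: [560.1, 187.4, 152.2]
eef_rot: [-2.819, -0.554, -1.044]
contact_force: [-0.8, 0.5, -1.0]
opening: 0.794
grip_force: 67.6
50 ([-0.224, -0.018, 0.256], [0.001, -0.0, -0.001])
40 ([-0.246, -0.02, 0.281], [0.001, -0.0, -0.001])
37 ([-0.252, -0.02, 0.289], [0.001, -0.0, -0.001])
35 ([-0.256, -0.02, 0.294], [0.001, -0.0, -0.001])
0.004805914144675568
```

```bash
python3 -m handwheel '[[[-0.08,-0.006,0.09],[0,0,0]],[[-0.16,-0.012,0.18],[0,0,0]],[[-0.21,-0.017,0.24],[0,0,0]],[[-0.235,-0.019,0.27],[0,0,0]],[[-0.246,-0.02,0.281],[0,0,0]],[[-0.252,-0.02,0.289],[0,0,0]],[[-0.252,-0.02,0.289],[0,0,0]],[[-0.252,-0.02,0.289],[0,0,0]]]'
```

```text
t: 28.7
position: [557.9, 188.2, 37.1]
eef_rot: [-2.817, -0.555, -1.045]
contact_force: [1.3, -0.1, 1.2]
opening: 0.797
grip_force: 67.9
```

```bash
python3 -m handwheel '[[[0,0,0],[0,0,0]],[[0,0,0],[0,0,0]],[[0,0,0],[0,0,0]],[[0,0,0],[0,0,0]],[[0,0,0],[0,0,0]],[[0,0,0],[0,0,0]],[[0,0,-0.04],[0,0,0]],[[0,0,-0.12],[0,0,0]],[[0,0,-0.25],[0,0,0]],[[0,0,-0.4],[0,0,0]],[[0,0,-0.5],[0,0,0]],[[0,0,-0.5],[0,0,0]]]' 1
python3 - <<'E'
from h import *
t=np.linspace(0,2*np.pi,60)
im,m=comp("side",190,145,234,200,100)
k,l,s,c=cv2.connectedComponentsWithStats(cv2.morphologyEx(m,cv2.MORPH_OPEN,np.ones((3,3))));i=1+s[1:,4].argmax()
print("side cup",s[i,0]+190,s[i,1]+145,s[i,0]+s[i,2]+190,s[i,1]+s[i,3]+145)
ys,xs=np.where(l==i)
for r in np.unique(ys)[::4]:q=xs[ys==r];print(r+145,q.min()+190,q.max()+190)
# knobs: dark blobs around carton (scene now unobstructed), plus bystanders
im,m=comp("scene",170,60,300,210,50);k,l,s,c=cv2.connectedComponentsWithStats(m)
print([(s[i,4],(c[i]+[170,60]).round().tolist()) for i in range(1,k) if s[i,4]>5])
a=cv2.imread("pics/raw_scene0.png")[:,:,::-1];b=bot.grab_frame("scene")
d=cv2.inRange(cv2.absdiff(a,b).max(2),45,255);k,l,s,c=cv2.connectedComponentsWithStats(cv2.morphologyEx(d,cv2.MORPH_OPEN,np.ones((3,3))))
print([(s[i].tolist()) for i in range(1,k)])
E
```

```text
t: 30.2
position: [464.5, 157.5, 152.7]
eef_rot: [-2.817, -0.555, -1.047]
contact_force: [0.7, 0.0, 0.3]
opening: 0.997
grip_force: 0.0
side cup 204 158 225 189
158 210 221
162 204 223
166 205 224
170 206 224
174 206 224
178 207 224
182 207 224
186 209 223
[(np.int32(12), [256.0, 138.0]), (np.int32(11), [259.0, 144.0])]
[[200, 0, 15, 14, 121], [393, 0, 9, 2, 18], [424, 0, 33, 33, 678], [484, 0, 5, 4, 18], [450, 0, 62, 65, 2213], [491, 4, 3, 3, 9], [143, 9, 6, 5, 25], [237, 8, 13, 8, 51], [175, 10, 6, 13, 57], [240, 14, 21, 14, 197], [148, 16, 5, 6, 25], [393, 18, 5, 8, 26], [154, 20, 8, 8, 40], [510, 23, 2, 4, 8], [411, 25, 15, 10, 67], [393, 27, 3, 4, 12], [254, 28, 7, 7, 37], [389, 32, 43, 74, 1636], [425, 48, 4, 5, 18], [293, 51, 16, 15, 132], [487, 52, 11, 14, 104], [298, 63, 40, 19, 397], [447, 65, 21, 34, 354], [476, 67, 5, 4, 16], [467, 69, 45, 65, 1947], [314, 71, 44, 26, 599], [437, 75, 7, 12, 52], [222, 76, 3, 3, 9], [177, 80, 56, 34, 713], [331, 85, 39, 27, 604], [426, 96, 20, 23, 154], [459, 98, 4, 5, 18], [178, 101, 3, 3, 9], [220, 100, 3, 3, 9], [397, 100, 28, 25, 316], [213, 102, 5, 4, 16], [236, 102, 7, 9, 42], [384, 113, 4, 5, 17], [217, 117, 23, 15, 124], [331, 119, 74, 89, 2544], [222, 120, 58, 49, 1399], [282, 129, 10, 8, 47], [212, 132, 4, 4, 15], [206, 137, 4, 5, 17], [303, 159, 7, 7, 38], [301, 168, 12, 15, 112]]
```

```bash
python3 - <<'E'
from h import *
print(rel(np.array([462,150,280]),tiltq(18.6,-50,-4)))
print(rel(np.array([470,0,280]),tiltq(0,-50,-4)))
E
```

```text
([0.266, 0.04, -0.343], [0.0, -0.0, -0.001])
([0.132, 0.515, -0.428], [-0.033, -0.002, 0.039])
```

```bash
python3 -m handwheel '[[[0.13,0.02,-0.17],[0,0,0]],[[0.266,0.04,-0.343],[0,0,0]],[[0.23,0.15,-0.37],[-0.008,0,0.01]],[[0.2,0.28,-0.39],[-0.016,0,0.02]],[[0.16,0.4,-0.41],[-0.025,-0.001,0.03]],[[0.132,0.515,-0.428],[-0.033,-0.002,0.039]],[[0.132,0.515,-0.428],[-0.033,-0.002,0.039]],[[0.132,0.515,-0.428],[-0.033,-0.002,0.039]]]'
python3 - <<'E'
from h import *
print(rel(W(-110,80,280),tiltq(-19,-50,-4)))
E
```

```text
t: 31.35
position: [470.0, 0.3, 279.1]
eef_rot: [2.928, 0.101, 1.066]
contact_force: [0.9, 0.2, -0.4]
opening: 1.001
grip_force: 0.0
([-0.065, 0.512, -0.029], [-0.034, -0.002, 0.04])
```

```bash
python3 -m handwheel '[[[-0.012,0.1,-0.006],[-0.006,0,0.008]],[[-0.025,0.2,-0.012],[-0.013,0,0.015]],[[-0.04,0.3,-0.018],[-0.02,-0.001,0.023]],[[-0.052,0.41,-0.024],[-0.027,-0.002,0.032]],[[-0.065,0.512,-0.029],[-0.034,-0.002,0.04]],[[-0.065,0.512,-0.029],[-0.034,-0.002,0.04]],[[-0.065,0.512,-0.029],[-0.034,-0.002,0.04]]]'
python3 - <<'E'
from h import *
o=bot.get_obs();im=bot.grab_frame("wrist");c=bot.calibration("wrist");K=c["intrinsics"];M=np.array(c["mount"])
A=R.from_rotvec(o["eef_rot"])
def w2p(P):
    q=np.linalg.inv(M)@np.r_[A.inv().apply(P-o["position"]),1];x=np.array([q[0],-q[1],-q[2]])
    th=np.arctan2(np.hypot(x[0],x[1]),x[2]);r=K[0,0]*th/np.hypot(x[0],x[1]);return K[0,2]+r*x[0],K[1,2]+r*x[1]
def p2w(u,v,z):
    a=np.array([u-K[0,2],v-K[1,2]]);r=np.hypot(*a);th=r/K[0,0];x=np.r_[a/r*np.sin(th),np.cos(th)]
    d=A.apply(M[:3,:3]@[x[0],-x[1],-x[2]]);p=o["position"]+A.apply(M[:3,3]);return p+d*(z-p[2])/d[2]
print([np.round(w2p(W(x,y,100))).tolist() for x in(-90,90) for y in(-100,100)])
hsv=cv2.cvtColor(im,cv2.COLOR_RGB2HSV);m=cv2.inRange(hsv,(0,0,0),(180,255,45))
poly=np.array([w2p(W(x,y,20)) for x,y in((-88,-98),(88,-98),(88,98),(-88,98))],np.int32)
pm=np.zeros_like(m);cv2.fillPoly(pm,[poly],255);m&=pm
k,l,s,cc=cv2.connectedComponentsWithStats(m)
r=np.array(w2p(W(-70,60,15)))-w2p(W(-59,60,15));print("ball radius px",np.hypot(*r))
for i in range(1,k):
    if s[i,4]>20:print(s[i],cc[i].round(),R.from_rotvec([0,0,-YAW]).apply(p2w(*cc[i],15)-C).round())
g=cv2.GaussianBlur(cv2.cvtColor(im,cv2.COLOR_RGB2GRAY),(3,3),0)
x0,y0,x1,y1=*poly.min(0),*poly.max(0);x0,y0=max(x0,0),max(y0,0)
rr=np.hypot(*r);h=cv2.HoughCircles(cv2.resize(g[y0:y1,x0:x1],None,fx=4,fy=4,interpolation=cv2.INTER_CUBIC),cv2.HOUGH_GRADIENT,1,1.4*rr*4,param1=60,param2=16,minRadius=int(3.2*rr),maxRadius=int(5.2*rr))
if h is not None:
    for u,v,q in h[0]:
        u,v=u/4+x0,v/4+y0
        if hsv[int(v),int(u),2]<60:print("circle",round(u),round(v),q/4,R.from_rotvec([0,0,-YAW]).apply(p2w(u,v,15)-C).round())
np.save("w.npy",im)
E
```

```text
t: 32.22
position: [457.6, -153.5, 280.8]
eef_rot: [2.804, -0.366, 1.015]
contact_force: [0.3, 0.3, -0.3]
opening: 0.998
grip_force: 0.0
[[360.0, 191.0], [225.0, 272.0], [286.0, 95.0], [161.0, 152.0]]
ball radius px 7.487136623664229
[213 223  23  38 493] [225. 241.] [-39.  77.  15.]
[240 233  20  23 238] [250. 243.] [-59.  47.  15.]
[262 232  14  11  90] [268. 237.] [-65.  20.  15.]
circle 227 253 7.325 [-56.  84.  15.]
circle 228 230 6.7 [-27.  65.  15.]
circle 220 241 6.4 [-35.  84.  15.]
```

```bash
python3 -c "
from h import *
print(rel(W(-40,25,290),tiltq(-19,-50,-4)))"
```

```text
([0.244, 0.042, 0.169], [-0.0, -0.001, 0.0])
```

```bash
python3 -m handwheel '[[[0.12,0.02,0.085],[0,0,0]],[[0.244,0.042,0.169],[0,0,0]],[[0.244,0.042,0.169],[0,0,0]],[[0.244,0.042,0.169],[0,0,0]]]'
python3 - <<'E'
from h import *
o=bot.get_obs();im=bot.grab_frame("wrist");c=bot.calibration("wrist");K=c["intrinsics"];M=np.array(c["mount"])
A=R.from_rotvec(o["eef_rot"])
def w2p(P):
    q=np.linalg.inv(M)@np.r_[A.inv().apply(P-o["position"]),1];x=np.array([q[0],-q[1],-q[2]])
    th=np.arctan2(np.hypot(x[0],x[1]),x[2]);r=K[0,0]*th/np.hypot(x[0],x[1]);return K[0,2]+r*x[0],K[1,2]+r*x[1]
hsv=cv2.cvtColor(im,cv2.COLOR_RGB2HSV);m=cv2.inRange(hsv,(0,0,0),(180,255,45))
print("rim",[np.round(w2p(W(x,y,100))).tolist() for x in(-90,90) for y in(-100,100)])
print("floor",[np.round(w2p(W(x,y,15))).tolist() for x in(-86,86) for y in(-96,96)])
p=np.array([w2p(W(x,y,50)) for x in(-100,20) for y in(-50,110)]);x0,y0=np.maximum(p.min(0),0).astype(int);x1,y1=p.max(0).astype(int)
x1,y1=min(x1,512),min(y1,384)
print(x0,y0,x1,y1)
for row in hsv[y0:y1,x0:x1,2][::2]:print("".join("@" if v<25 else "#" if v<45 else "+" if v<70 else "." for v in row))
E
```

```text
t: 32.78
position: [538.9, -189.5, 289.6]
eef_rot: [2.804, -0.366, 1.014]
contact_force: [0.0, -0.5, -0.5]
opening: 0.999
grip_force: 0.0
rim [[356.0, 259.0], [214.0, 347.0], [279.0, 147.0], [145.0, 216.0]]
floor [[332.0, 268.0], [220.0, 336.0], [272.0, 177.0], [165.0, 234.0]]
170 218 318 351
++++++++++++++++++++++++............................................+++++++++++++++++++.............................................................
++++++++++++++++++++...........................................++++++++.............+++++++.........................................................
++++++++++++++++....................................................................................................................................
+++++++++++++...........................................+++.........................................................................................
++++++++++............................................+++.........................................++................................................
+++++...............................................+++......
[... 8476 characters left out ...]
@@@@@@@@@@@@@@@@@@@@@@@@@@@@@@@@@@@@@@@@@@@@@@@@@@@@@@@@@@@@@@@@@@@@@@@@@@@@@@@@@@@@@@@@@@@@@@@@@@@@@@@@
@@@@@@@@@@@@@@@@@@@@@@@@@@@@@@@@@@@@@@@@@@@@@@@@@@@@@@@@@@@@@@@@@@@@@@@@@@@@@@@@@@@@@@@@@@@@@@@@@@@@@@@@@@@@@@@@@@@@@@@@@@@@@@@@@@@@@@@@@@@@@@@@@@@@
@@@@@@@@@@@@@@@@@@@@@@@@@@@@@@@@@@@@@@@@@@@@@@@@@@@@@@@@@@@@@@@@@@@@@@@@@@@@@@@@@@@@@@@@@@@@@@@@@@@@@@@@@@@@@@@@@@@@@@@@@@@@@@@@@@@@@@@@@@@@@@@@@@@@
@@@@@@@@@@@@@@@@@@@@@@@@@@@@@@@@@@@@@@@@@@@@@@@@@@@@@@@@@@@@@@@@@@@@@@@@@@@@@@@@@@@@@@@@@@@@@@@@@@@@@@@@@@@@@@@@@@@@@@@@@@@@@@@@@@@@@@@@@@@@@@@@@@@@
@@@@@@@@@@@@@@@@@@@@@@@@@@@@@@@@@@@@@@@@@@@@@@@@@@@@@@@@@@@@@@@@@@@@@@@@@@@@@@@@@@@@@@@@@@@@@@@@@@@@@@@@@@@@@@@@@@@@@@@@@@@@@@@@@@@@@@@@@@@@@@@@@@@@
```

All six knobs are visible in the carton. The robot is clear of everything, so I'm handing in.

```bash
python3 -c "
from workcell import bot
print(bot.sign_off())"
```

```text
the job is handed in; nothing more can be done
None
```

I handed the job in at about 33 s: both flaps lean outward past upright, the last wrist view shows all six knobs inside the carton, and the empty cup stands upright on its original spot about 390 mm away; I saw no sign that the bottle, tape roll or screwdriver moved, but I didn't measure them at the end, and the hand-in returned no verdict.

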